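Make up a tea set on the carrying tray

ROBOT

A 7-joint arm with a two-finger parallel gripper is mounted at the origin on the work surface. World frame = base frame: x ahead of the robot, y to its left, z up, the work surface at z = 0. Lengths are in m, angles in rad, forces in N, time in s.
With the tool pointing down it reaches from about 0.425 to 0.925 m from the base axis. Payload 6.8 kg.
Tool frame: the origin (TCP) lies on the front face of the gripper's body, between the roots of the fingers; the fingertips stand 73 mm ahead of it and the grasp point (between the pads) lies 54 mm ahead of it; z points along the fingers, y is the direction in which the jaws open and shut (so a half turn about z gives the same grasp; the last joint's range is limited). The gripper opens to 85 mm and grips with 20 to 120 N. Pads are 22 mm wide; open, the fingers measure 114 mm over their backs; the gripper's body (76 mm by 85 mm) begins 54 mm behind the grasp point. The pads swing forward as they close: fully open they stand 13 mm farther back than shut.
Start: joints at [1.218, 0.477, 0.022, 1.555, -0.011, 1.109, -0.083], TCP at [0.164, -0.655, 0.304] pointing down, gripper open.
Joint ranges: [-2.96, 2.96], [-0.34, 2.1], [-1.41, 1.46], [0.24, 2.44], [-1.37, 4.51], [0.17, 1.92], [-2.96, 2.96]. Speed limits (rad/s): [2.39, 2.39, 3.14, 3.14, 3.14, 3.14, 3.14].

INTERFACE

Orientations are given as a unit quaternion [w, x, y, z].
In Python, from station import get_obs, read_camera, hand_in, spot_in, cut_out, spot_point gives the robot as it stands. The module is installed in compiled form; this text tells all that it offers.
- The arm moves only by the tool move_arm, never from a script. Its arguments are lists of equal length, an entry for each row: "gripper": the opening, from 0 (shut) to 1 (fully open); "xyz": the shift along the tool's x, y, z in cm, a list of three; "twist": the turn about the tool's z in rad. A call has 1 to 5 rows; each row is the pose to reach, as a shift and turn from the pose commanded when the call began, along the tool's axes at that moment; what a row does not reach only later rows make up. A row lasts 1/12 s, in which the tool goes at most 41.7 mm and 7.16 degrees, less where a joint would pass 70% of its speed; a pose out of reach is approached as far as the arm can. A call with a gripper value outside its range is refused whole. The fingers move at their own pace and stop on an object; "squeeze" is the grip in N (left out, the last holds). Time passes only in rows, so rows that repeat a pose let the fingers close. It gives the time, the measured TCP pose, the force and the opening at its end, in the units of the state.
- get_obs(): the state, without advancing time (a new reading comes with each control period).
- read_camera(name): name is "side" or "top"; returns a dict with "pixels" (384x512x3 uint8, red, green, blue), "fx", "fy", "cx", "cy" (pixels), "R" (3x3) and "t" (3): a world point X has camera coordinates R X + t. Camera axes: x right, y down, z forward; pixel columns grow to the right and rows downward; lengths in m; the calibration is good to about 2 mm. A picture is of the moment at which its call begins. There is no depth.
- hand_in(): hands the job in, once; it reports no verdict.
Trained networks look in the newest picture that a camera, given by its name, has taken for a name from the list of things; names that differ only in an ending like _2 or _b are one class to them, and where a whole thing is asked for, a point or a joint stands for the part that bears it (a point fixed in the world has none). Each returns a list of dicts, best first, with "p" (0 to 1); they miss things now and then, are a little off and sometimes report something else, mostly with a low value. They report only what shows in the picture. A call takes as long as a camera call.
- spot_in(query, camera): "centre" ([x, y, z] in m, in world coordinates, good to about 4 mm: the middle of the surface that is visible of it).
- cut_out(query, camera): "pixels" (384x512 bool, what is visible of it).
- spot_point(query, camera): "centre" ([x, y, z] in m, in world coordinates, good to about 4 mm: a listed point, or the origin of a listed thing).
The state is a dict: "t": time; "q": joint angles; "joint_vel": joint speeds; "joint_torque": joint torques, N m; "eef_pos": TCP position; "tool_rot": TCP orientation; "contact_force": force on the tool from outside, world axes, zero at the start; "torque": the same for the moment, N m; "gripper_width": opening from 0.0 (shut) to 1.0 (fully open).
Only numpy, scipy, OpenCV 4.12 (cv2) and the standard library are available. Lean on these libraries where they do the work, as an engineer would, in place of code of your own. Each camera call takes 0.05 s, during which the arm holds its last target.

TASK

Make up the tea set on the wooden carrying tray: stand the teapot in the large dish, the pouring cup with the lip in the middle-sized saucer, and the two small cups without handles in the two small saucers, one in each. Set every piece down gently, upright and well centred in its dish, and let go. The little cup with a handle and the tall waisted tumbler belong to other orders: leave them where they stand, and leave the dishes in their places on the tray.

Things in the scene. Friction and masses are not known exactly. Their poses are not given: they have to be found in the camera images.
- teapot: Clay teapot, lid fixed: body 96 mm wide, foot 72 mm, knob top at 84 mm, spout along its +x to 70 mm from the axis (66 mm high). A pale-wood bail arches over it along x: level top part 40 mm long, 11 mm wide in y, 8 mm thick, its middle 122 mm above the origin: grip it there, closing along y. 380 g. Origin: centre of underside, z up. Tallest thing in the work area.
- pourer: Pouring cup: open round cup with straight wall 60 mm in outer diameter, 70 mm high, foot 48 mm across, no handle, a small V-shaped pouring lip at the rim that juts out along its own +x to 43 mm from the axis (62 to 73 mm high). About 150 g. Origin: centre of the underside, z up.
- cup_1: One of two identical small round tea cups without handle: upright, open on top, straight wall 50 mm in outer diameter, 50 mm high, foot 36 mm across, about 75 g. Origin: centre of the underside, z up. The two are interchangeable.
- cup_2: One of two identical small round tea cups without handle: upright, open on top, straight wall 50 mm in outer diameter, 50 mm high, foot 36 mm across, about 75 g. Origin: centre of the underside, z up. The two are interchangeable.
- dish: Large round dish for the teapot: 122 mm across, rim 15 mm high, flat floor 96 mm across, 6 mm above its underside; 200 g. Origin: centre of underside, z up. Loose in a fixed square wooden tray (290 mm outside, floor 8 mm thick, rim 24 mm above the table) with the three saucers, one in each quarter, 130 mm apart, in any arrangement.
- saucer_mid: The middle-sized round saucer for the pouring cup: 100 mm across, rim 14 mm high, flat floor 74 mm across, which lies 6 mm above its underside; about 120 g. On the tray. Origin: centre of the underside, z up.
- saucer_1: One of two identical small round saucers, 82 mm across, rim 14 mm high, flat floor 58 mm across, which lies 6 mm above its underside; about 80 g. Takes one small cup; either cup may go on either. Origin: centre of the underside, z up. On the tray.
- saucer_2: One of two identical small round saucers, 82 mm across, rim 14 mm high, flat floor 58 mm across, which lies 6 mm above its underside; about 80 g. Takes one small cup; either cup may go on either. Origin: centre of the underside, z up. On the tray.
- mug: Look-alike, not of the set: the same small cup, 50 mm across and 50 mm high, but with an ear-shaped handle at its own +y reaching 47 mm from the axis. Stays where it is. Origin: centre of the underside, z up.
- tumbler: Look-alike, not of the set: tall waisted tumbler, 60 mm across at the foot, 52 mm at the waist, 62 mm at the rim, 94 mm high, no lip. Stays where it is. Origin: centre of the underside, z up.

How it is judged:
At the end, for the whole second after the job is handed in: Teapot in the large dish, pouring cup in the middle saucer (within 12 mm of centre), a plain small cup in each small saucer (10 mm); all upright to 0.1 rad, at rest. Dishes flat on the tray within 35 mm of their start; handled cup and tumbler upright within 35 mm of theirs (horizontal distance between teapot and dish below 0.012 m and z of teapot in the frame of dish between 0.002 and 0.011 m and horizontal distance between pourer and saucer_mid below 0.012 m and z of pourer in the frame of saucer_mid between 0.002 and 0.011 m and ((horizontal distance between cup_1 and saucer_1 below 0.01 m and z of cup_1 in the frame of saucer_1 between 0.002 and 0.011 m and horizontal distance between cup_2 and saucer_2 below 0.01 m and z of cup_2 in the frame of saucer_2 between 0.002 and 0.011 m) or (horizontal distance between cup_1 and saucer_2 below 0.01 m and z of cup_1 in the frame of saucer_2 between 0.002 and 0.011 m and horizontal distance between cup_2 and saucer_1 below 0.01 m and z of cup_2 in the frame of saucer_1 between 0.002 and 0.011 m)) and angle between each of teapot, pourer, cup_1, cup_2, mug, tumbler's own z axis and vertical below 0.1 rad and linear speed of each of teapot, pourer, cup_1, cup_2 below 0.02 m/s and angular speed of each of teapot, pourer, cup_1, cup_2 below 0.2 rad/s and height (world z) of dish between 0.004 and 0.014 m and angle between each of dish, saucer_mid, saucer_1, saucer_2's own z axis and vertical below 0.08 rad and distance of each of dish, saucer_mid, saucer_1, saucer_2, mug, tumbler from where it was at the start of the episode below 0.035 m and height (world z) of saucer_mid between 0.004 and 0.014 m and height (world z) of saucer_1 between 0.004 and 0.014 m and height (world z) of saucer_2 between 0.004 and 0.014 m); the robot touches nothing.
It fails at once if A piece is dropped or banged into its dish (faster than 0.55 m/s within 60 mm above it, as after a fall of about 15 mm or more) ((horizontal distance between teapot and dish below 0.03 m and z of teapot in the frame of dish below 0.06 m and linear speed of teapot above 0.55 m/s) or (horizontal distance between pourer and saucer_mid below 0.03 m and z of pourer in the frame of saucer_mid below 0.06 m and linear speed of pourer above 0.55 m/s) or (horizontal distance between cup_1 and saucer_1 below 0.03 m and z of cup_1 in the frame of saucer_1 below 0.06 m and linear speed of cup_1 above 0.55 m/s) or (horizontal distance between cup_1 and saucer_2 below 0.03 m and z of cup_1 in the frame of saucer_2 below 0.06 m and linear speed of cup_1 above 0.55 m/s) or (horizontal distance between cup_2 and saucer_1 below 0.03 m and z of cup_2 in the frame of saucer_1 below 0.06 m and linear speed of cup_2 above 0.55 m/s) or (horizontal distance between cup_2 and saucer_2 below 0.03 m and z of cup_2 in the frame of saucer_2 below 0.06 m and linear speed of cup_2 above 0.55 m/s)).
It fails at once if The handled cup or the tumbler is carried off or knocked away (more than 60 mm) (distance of any of mug, tumbler from where it was at the start of the episode above 0.06 m).
It also fails if it takes over 125 s, if anything falls off the work surface, if the arm or the gripper's body presses on something with over 40 N, if the wrist force passes 120 N, or if a joint passes its speed limit or range.

## Working session

There is one attempt and no reset: what is moved stays moved. The work goes in short steps, Python scripts to look and compute and a tool call to move; the robot and the scene stay as the last step left them, time stands still between calls to the robot, and variables do not carry over. Pictures are saved under pics/ and viewed, and the job is handed in when it is done.

Besides the shell and the picture viewer there is one more tool, called after "Request:" as a command line: name --pt "numbers of a row" for each row, then --argument value for the rest. move_arm: Moves the arm, as the interface text tells. Its arguments: {"type":"object","properties":{"gripper":{"type":"array","items":{"type":"number"}},"xyz":{"type":"array","items":{"type":"array","items":{"type":"number"}}},"twist":{"type":"array","items":{"type":"number"}},"squeeze":{"type":"number"}},"required":["gripper","xyz","twist"]}

```bash
mkdir -p pics; cat > h.py <<'E'
import numpy as np, cv2
from station import *
def snap(n,f):
    c=read_camera(n); cv2.imwrite('pics/'+f,c['pixels'][:,:,::-1]); return c
E
python3 - <<'E'
from h import *
o=get_obs(); print(o['t'],o['q'],o['eef_pos'],o['tool_rot'],o['gripper_width'])
for n in('top','side'):
    c=snap(n,n+'0.png'); print(n,c['fx'],c['R'],c['t'], -c['R'].T@c['t'])
    for q in ['teapot','pourer','cup_1','dish','saucer_mid','saucer_1','mug','tumbler']:
        print(q,[(np.round(d['centre'],3).tolist(),round(d['p'],2)) for d in spot_point(q,n)])
print(get_obs()['t'])
E
```

```text
0.0 [ 1.21794116  0.47779944  0.02233911  1.55647437 -0.01146904  1.10928097
 -0.08310306] [ 0.1634403  -0.65443401  0.30291635] [-8.96450427e-04  9.92518793e-01  1.22088515e-01 -1.92846686e-04] 1.002048771304144
top 483.7795956821566 [[ 0.00773696 -0.99958749  0.0276583 ]
 [-0.99368055 -0.01078267 -0.11172601]
 [ 0.11197815 -0.02661909 -0.99335407]] [0.05938724 0.51838481 1.1362243 ] [0.38741712 0.09519757 1.18494756]
teapot [([0.439, 0.349, 0.0], 0.92)]
pourer [([0.599, 0.341, 0.001], 0.61), ([0.439, 0.349, -0.0], 0.34)]
cup_1 [([0.445, 0.199, -0.001], 0.87), ([0.606, 0.051, -0.002], 0.55), ([0.586, -0.141, 0.008], 0.28)]
dish [([0.587, -0.142, 0.007], 0.82)]
saucer_mid [([0.467, -0.155, 0.01], 0.96)]
saucer_1 [([0.484, -0.287, 0.011], 0.79)]
mug [([0.594, 0.193, 0.001], 0.64)]
tumbler [([0.455, 0.054, -0.004], 0.81)]
side 358.24028417927417 [[-0.97578383 -0.21850869 -0.00999394]
 [-0.13483424  0.63684238 -0.75911232]
 [ 0.1722372  -0.739382   -0.65088295]] [0.54830287 0.05309222 0.93801123] [0.38062329 0.77954618 0.65631818]
teapot [([0.439, 0.348, -0.002], 0.61)]
pourer [([0.599, 0.338, 0.001], 0.61)]
cup_1 [([0.451, 0.201, 0.0], 0.94), ([0.607, 0.046, 0.0], 0.92)]
dish [([0.587, -0.137, 0.005], 0.63)]
saucer_mid [([0.468, -0.159, 0.008], 0.62)]
saucer_1 [([0.483, -0.293, 0.004], 0.81), ([0.608, -0.271, 0.003], 0.79)]
mug [([0.595, 0.196, -0.005], 0.78)]
tumbler []
0.9
```

View pics/top0.png

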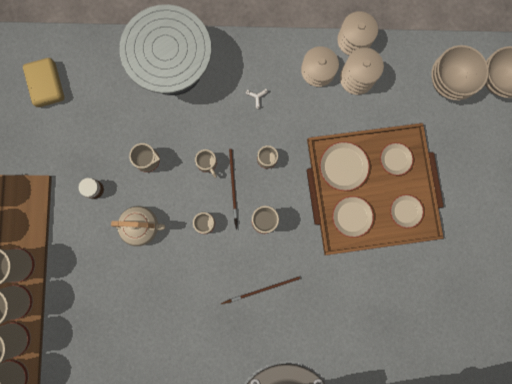

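View pics/side0.png

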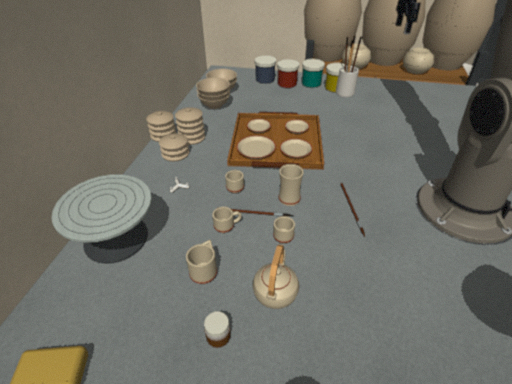

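The top view shows the teapot at (137,226) with its bail along image x, the pourer at (143,157) with its lip to the right, and plain cups at (204,223) and (267,157). The mug is at (205,160), the tumbler at (265,220), and the tray at (375,187). The network results agree with the picture, so I'll refine the positions by silhouette fits.

```bash
cat >> h.py <<'E'
from scipy.optimize import minimize
def proj(c,P):
    X=(c['R']@np.asarray(P,float).T).T+c['t']; return np.c_[c['fx']*X[:,0]/X[:,2]+c['cx'],c['fy']*X[:,1]/X[:,2]+c['cy']]
A=np.linspace(0,2*np.pi,72,endpoint=False)
def sil(c,x,y,rings):
    P=np.concatenate([np.c_[x+r*np.cos(A),y+r*np.sin(A),0*A+z] for r,z in rings])
    m=np.zeros((384*4,512*4),np.uint8); h=cv2.convexHull(np.round((proj(c,P)+.5)*4-.5).astype(np.int32)); cv2.fillConvexPoly(m,h,1); return m
def fit(c,mask,x,y,rings):
    M=cv2.resize(mask.astype(np.uint8),None,fx=4,fy=4,interpolation=cv2.INTER_NEAREST)
    def f(p):
        s=sil(c,x+p[0],y+p[1],rings); return 1-(s&M).sum()/(s|M).sum()
    r=minimize(f,[0,0],method='Nelder-Mead',options=dict(initial_simplex=[[-.008,-.008],[.008,-.004],[0,.009]],xatol=2e-4,fatol=1e-4))
    return np.round([x+r.x[0],y+r.x[1],1-r.fun],4).tolist()
def fitall(q,cam,c,guess,rings):
    out=[]
    for d in cut_out(q,cam):
        m=d['pixels']; ys,xs=np.nonzero(m)
        if len(xs)<30: continue
        zc=np.mean([z for r,z in rings])
        g=min(guess,key=lambda g:np.hypot(*(proj(c,[[*g,zc]])[0]-[xs.mean(),ys.mean()])))
        out.append((round(d['p'],2),fit(c,m,*g,rings)))
    return out
CUP=[(.018,0),(.025,.012),(.025,.05)]
POUR=[(.024,0),(.03,.012),(.03,.07)]
E
python3 - <<'E'
from h import *
G={'cup_1':([(.448,.2),(.606,.049)],CUP),'pourer':([(.599,.34)],POUR),'dish':([(.587,-.14)],[(.061,.023)]),
'saucer_mid':([(.467,-.157)],[(.05,.022)]),'saucer_1':([(.484,-.29),(.608,-.271)],[(.041,.022)]),'mug':([(.595,.195)],CUP)}
C={}
for n in('top','side'):
    C[n]=c=read_camera(n)
    for q,(g,r) in G.items(): print(n,q,fitall(q,n,c,g,r))
    for d in cut_out('teapot',n):
        cv2.imwrite(f'pics/tp_{n}_{d["p"]:.2f}.png',d['pixels'].astype(np.uint8)*255)
    im=c['pixels'][:,:,::-1]
    u,v=proj(c,[[.439,.349,.08]])[0]; w,x=proj(c,[[.599,.34,.05]])[0]
    cut=lambda u,v:cv2.resize(im[int(v)-35:int(v)+35,int(u)-35:int(u)+35],(390,390),interpolation=cv2.INTER_CUBIC)
    cv2.imwrite(f'pics/z_{n}.png',np.hstack([cut(u,v),cut(w,x)])); print(int(u)-35,int(v)-35,int(w)-35,int(x)-35)
E
```

```text
top cup_1 [(0.81, [0.6076, 0.0487, 0.9467]), (0.8, [0.4457, 0.1982, 0.946])]
top pourer [(0.78, [0.6004, 0.3413, 0.9559])]
top dish [(0.87, [0.5893, -0.1407, 0.9789])]
top saucer_mid [(0.68, [0.4659, -0.1606, 0.9737])]
top saucer_1 [(0.68, [0.6091, -0.2697, 0.9701]), (0.63, [0.6, -0.279, 0.0]), (0.59, [0.4804, -0.2923, 0.9588])]
top mug [(0.68, [0.5946, 0.1965, 0.9073])]
100 189 109 122
side cup_1 [(0.85, [0.6083, 0.0499, 0.9408]), (0.56, [0.4467, 0.2004, 0.9216])]
side pourer [(0.94, [0.6015, 0.3428, 0.9469]), (0.42, [0.591, 0.332, 0.0])]
side dish [(0.94, [0.5889, -0.1378, 0.9518])]
side saucer_mid [(0.86, [0.4656, -0.1594, 0.9428])]
side saucer_1 [(0.68, [0.4805, -0.2903, 0.9044]), (0.55, [0.6091, -0.267, 0.888]), (0.31, [0.476, -0.298, 0.0])]
side mug [(0.76, [0.5966, 0.1987, 0.8508]), (0.15, [0.587, 0.187, 0.0])]
241 232 167 224
```

View pics/z_top.png

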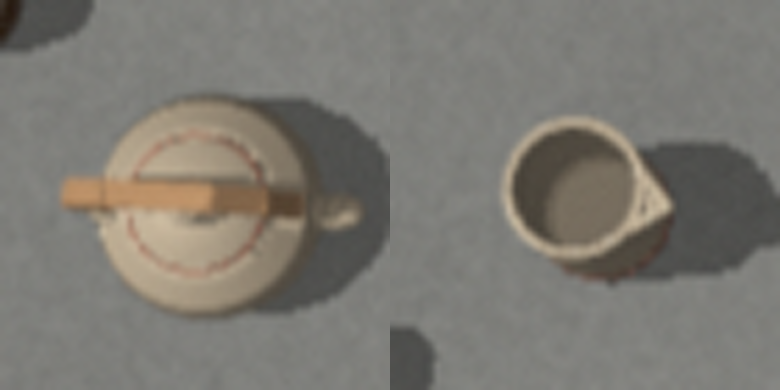

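View pics/z_side.png

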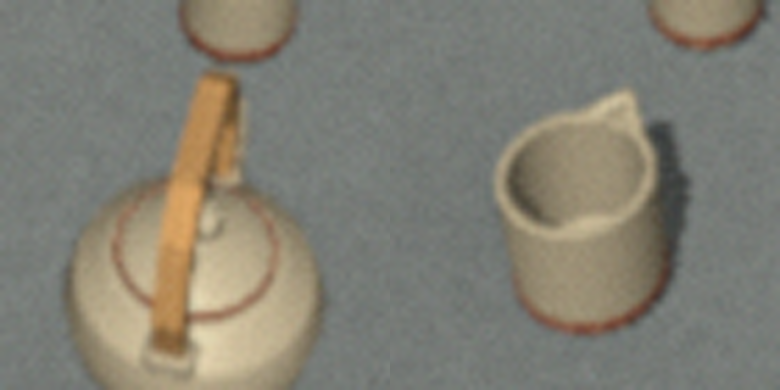

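```bash
cat >> h.py <<'E'
def back(c,u,v,z):
    d=c['R'].T@np.array([(u-c['cx'])/c['fx'],(v-c['cy'])/c['fy'],1]); o=-c['R'].T@c['t']; return o+d*(z-o[2])/d[2]
E
python3 - <<'E'
from h import *
s=70/390
c=read_camera('top'); b=lambda u,v,z,o:back(c,o[0]+u*s-.5,o[1]+v*s-.5,z)
p=b(105,195,.126,(100,189));q=b(213,198,.126,(100,189));t=b(345,210,.066,(100,189));l=b(278,205,.071,(109,122))
print(p,q,(p+q)/2,np.linalg.norm(p-q),np.arctan2(*(q-p)[1::-1]),t,l)
c=read_camera('side')
b=lambda u,v,z,o:back(c,o[0]+u*s-.5,o[1]+v*s-.5,z)
p=b(222,76,.126,(241,232));q=b(186,182,.126,(241,232));print(p,q,(p+q)/2,np.arctan2(*(p-q)[1::-1]))
r=[(.036,0),(.048,.03),(.048,.04),(.04,.06)]
for n in('top','side'):
    c=read_camera(n); print(fitall('teapot',n,c,[(.439,.349)],r))
print(get_obs()['t'])
E
```

```text
[0.43903816 0.3746152  0.126     ] [0.43825178 0.33276911 0.126     ] [0.43864497 0.35369215 0.126     ] 0.041853484562828044 -1.5895862881955702 [0.43668054 0.29196472 0.066     ] [0.59394755 0.30287988 0.071     ]
[0.43625367 0.33054275 0.126     ] [0.44032008 0.37737826 0.126     ] [0.43828687 0.3539605  0.126     ] -1.6574024651385508
[(0.96, [0.438, 0.3526, 0.9188]), (0.19, [0.431, 0.341, 0.0])]
[(0.93, [0.4386, 0.3572, 0.8479])]
2.0
```

Request:
move_arm --gripper '[1,1,1,1,1]' --pt "3 -3 0" --pt "6 -6 0" --pt "9 -9 0" --pt "12 -12 0" --pt "15 -15 0" --twist '[0.12,0.245,0.245,0.245,0.245]' --squeeze 30

```text
t: 2.42
eef_pos: [0.2715, -0.4745, 0.304]
tool_rot: [0.0, 1.0, -0.0, 0.0]
contact_force: [0.8, 0.3, -0.1]
gripper_width: 0.996
```

Request:
move_arm --gripper '[1,1,1,1,1]' --pt "2.2 -3.4 0" --pt "4.4 -6.8 0" --pt "6.6 -10.2 0" --pt "8.8 -13.6 0" --pt "11 -17 0" --twist '[0,0,0,0,0]'

```text
t: 2.83
eef_pos: [0.3816, -0.3045, 0.3043]
tool_rot: [0.0, 1.0, -0.0, 0.0]
contact_force: [-0.1, 0.3, -0.9]
gripper_width: 0.997
```

Request:
move_arm --gripper '[1,1,1,1,1]' --pt "2.2 -3.4 0" --pt "4.4 -6.8 0" --pt "6.6 -10.2 0" --pt "8.8 -13.6 0" --pt "11 -17 0" --twist '[0,0,0,0,0]'

```text
t: 3.25
eef_pos: [0.4916, -0.1346, 0.3043]
tool_rot: [0.0, 1.0, -0.0, 0.0]
contact_force: [0.3, 0.4, 0.6]
gripper_width: 0.998
```

Request:
move_arm --gripper '[1,1,1,1,1]' --pt "2.2 -3.4 0" --pt "4.4 -6.8 0" --pt "6.6 -10.2 0" --pt "8.8 -13.6 0" --pt "11 -17 0" --twist '[0,0,0,0,0]'

```text
t: 3.67
eef_pos: [0.6018, 0.0353, 0.3041]
tool_rot: [0.0, 1.0, -0.0, 0.0]
contact_force: [1.5, 0.0, 0.5]
gripper_width: 1.003
```

Request:
move_arm --gripper '[1,1,1,1,1]' --pt "0.6 -1.4 3.5" --pt "0.6 -1.4 7.5" --pt "0.6 -1.4 11.5" --pt "0.6 -1.4 15.0" --pt "0.6 -1.4 17" --twist '[0,0,0,0,0]'

```text
t: 4.08
eef_pos: [0.6049, 0.0474, 0.1298]
tool_rot: [0.0, 1.0, 0.0, -0.003]
contact_force: [-0.9, -0.7, -0.4]
gripper_width: 1.001
```

Request:
move_arm --gripper '[1,1,1,1,1]' --pt "0 0 1.5" --pt "0 0 3" --pt "0 0 4" --pt "0 0 4.6" --pt "0 0 4.6" --twist '[0,0,0,0,0]'

```text
t: 4.5
eef_pos: [0.6064, 0.0475, 0.0869]
tool_rot: [0.0, 1.0, -0.0, -0.001]
contact_force: [-0.4, 0.5, 0.2]
gripper_width: 1.0
```

Request:
move_arm --gripper '[0.6,0.5,0.4,0.3,0.3]' --pt "0 0 0" --pt "0 0 0" --pt "0 0 0" --pt "0 0 0" --pt "0 0 0" --twist '[0,0,0,0,0]'

```text
t: 4.92
eef_pos: [0.6077, 0.0478, 0.0891]
tool_rot: [-0.0, 1.0, -0.0, 0.001]
contact_force: [-1.5, 0.2, 6.3]
gripper_width: 0.563
```

Request:
move_arm --gripper '[0.3,0.3,0.3,0.3,0.3]' --pt "0 0 0" --pt "0 0 -1" --pt "0 0 -2" --pt "0 0 -4" --pt "0 0 -6" --twist '[0,0,0,0,0]'

```text
t: 5.33
eef_pos: [0.6065, 0.0476, 0.1489]
tool_rot: [0.0, 1.0, -0.0, -0.001]
contact_force: [0.3, -0.5, -0.2]
gripper_width: 0.563
```

```bash
python3 - <<'E'
from h import *
snap('side','s1.png'); o=get_obs(); print(o['eef_pos'],o['contact_force'],o['gripper_width'],o['q'])
E
```

```text
[0.60886791 0.04802443 0.15336711] [0.44460327 0.21469617 1.9715214 ] 0.5634803882842943 [ 0.0467189   0.56391228 -0.30369719  1.82042143  0.22861399  0.78563504
 -1.94552057]
```

View pics/s1.png

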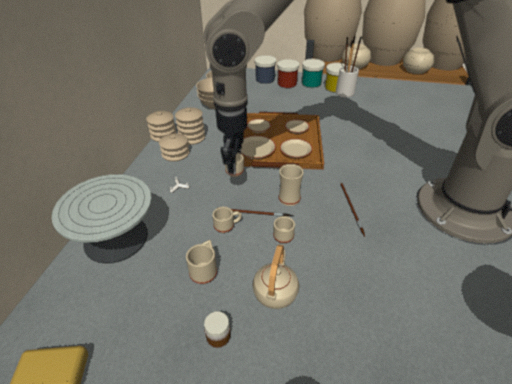

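The cup is held at about (237,163). I'll carry it to the far small saucer at (0.609, -0.2685).

Request:
move_arm --gripper '[0.3,0.3,0.3,0.3,0.3]' --pt "0 2 0" --pt "0 5 0" --pt "0 9 0" --pt "0 13 0" --pt "0 17 0" --twist '[0,0,0,0,0]'

```text
t: 5.8
eef_pos: [0.6069, -0.1239, 0.149]
tool_rot: [0.0, 1.0, 0.0, 0.001]
contact_force: [0.6, -0.3, -1.0]
gripper_width: 0.564
```

Request:
move_arm --gripper '[0.3,0.3,0.3,0.3,0.3]' --pt "0 4 0" --pt "0 8 0" --pt "0 11 0" --pt "0 13.5 0" --pt "0 14.7 0" --twist '[0,0,0,0,0]'

```text
t: 6.22
eef_pos: [0.6058, -0.2747, 0.1487]
tool_rot: [0.001, 1.0, -0.003, 0.0]
contact_force: [-0.5, -0.0, 0.0]
gripper_width: 0.56
```

Request:
move_arm --gripper '[0.3,0.3,0.3,0.3,0.3]' --pt "0 0 0" --pt "0 0 0" --pt "0 0 1" --pt "0 0 2" --pt "0 0 3" --twist '[0,0,0,0,0]'

```text
t: 6.63
eef_pos: [0.6071, -0.2668, 0.1167]
tool_rot: [-0.001, 1.0, 0.001, -0.0]
contact_force: [0.1, -0.9, -0.9]
gripper_width: 0.568
```

```bash
python3 - <<'E'
from h import *
snap('side','s2.png'); snap('top','t2.png')
for i in range(3):
  o=get_obs(); print(o['eef_pos'],o['contact_force'],o['gripper_width'],o['q']); read_camera('top')
E
```

```text
[ 0.60559116 -0.26731908  0.11500775] [-0.34356182  0.27032977 -0.79760404] 0.5635573392993595 [ 0.5074249   0.68235163 -0.26314186  1.70128134  0.2312549   0.79346477
 -1.43199558]
[ 0.60611686 -0.26791701  0.11608919] [0.40581509 0.63353133 0.35489107] 0.5662182921801397 [ 0.50789335  0.68130456 -0.26313002  1.70008078  0.23109165  0.79410774
 -1.43179913]
[ 0.60664157 -0.26848647  0.11701453] [-0.34613594 -0.70714574 -0.71837834] 0.5622925427648195 [ 0.50832614  0.68041221 -0.26309623  1.6990462   0.2310148   0.79430451
 -1.43172461]
```

View pics/t2.png

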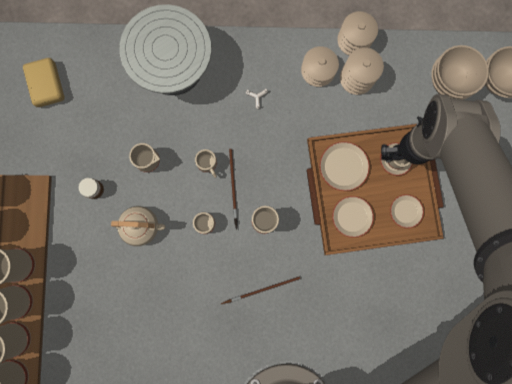

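View pics/s2.png

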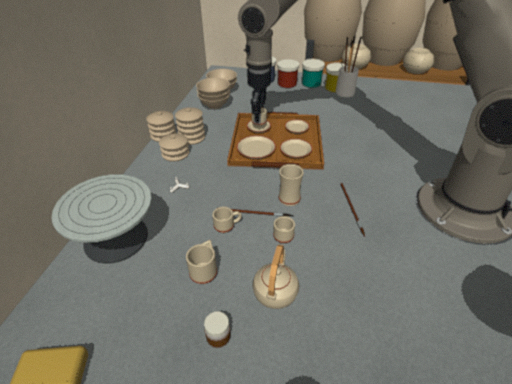

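Tool is over the saucer: cup at (259,122) in the side view, (398,158) in the top view. Lowering.

Request:
move_arm --gripper '[0.3,0.3,0.3,0.3,0.3]' --pt "0.1 0 0.6" --pt "0.1 0 1.1" --pt "0.1 0 1.4" --pt "0.1 0 1.5" --pt "0.1 0 1.5" --twist '[0,0,0,0,0]'

```text
t: 7.3
eef_pos: [0.608, -0.2694, 0.1033]
tool_rot: [0.0, 1.0, -0.0, 0.0]
contact_force: [-2.3, -0.1, 3.8]
gripper_width: 0.565
```

Request:
move_arm --gripper '[0.3,0.3,0.3,0.3,0.3]' --pt "0 0 0.1" --pt "0 0 0.1" --pt "0 0 0.2" --pt "0 0 0.2" --pt "0 0 0.2" --twist '[0,0,0,0,0]'

```text
t: 7.72
eef_pos: [0.6085, -0.2694, 0.1032]
tool_rot: [0.0, 1.0, -0.0, 0.001]
contact_force: [-6.0, 2.1, 16.2]
gripper_width: 0.564
```

Request:
move_arm --gripper '[0.3,0.55,0.62,0.7,0.9]' --pt "0 0 -0.2" --pt "0 0 -0.2" --pt "0 0 -0.2" --pt "0 0 -0.2" --pt "0 0 -0.2" --twist '[0,0,0,0,0]'

```text
t: 8.13
eef_pos: [0.6077, -0.2694, 0.1025]
tool_rot: [-0.0, 1.0, -0.0, -0.0]
contact_force: [0.4, 0.1, 0.7]
gripper_width: 0.823
```

Request:
move_arm --gripper '[1,1,1,1,1]' --pt "0 0 0" --pt "0 0 -1" --pt "0 0 -3" --pt "0 0 -6" --pt "0 0 -10" --twist '[0,0,0,0,0]'

```text
t: 8.55
eef_pos: [0.6064, -0.2688, 0.202]
tool_rot: [-0.001, 1.0, 0.0, -0.002]
contact_force: [1.0, -1.0, 0.3]
gripper_width: 1.002
```

Request:
move_arm --gripper '[1,1,1,1,1]' --pt "-1 -3 -1" --pt "-2.2 -6.5 -2" --pt "-3.5 -10 -3" --pt "-4.8 -13.5 -3" --pt "-6 -17 -3" --twist '[0,0,0,0,0]'

```text
t: 8.97
eef_pos: [0.5475, -0.0979, 0.2346]
tool_rot: [0.0, 1.0, -0.0, 0.001]
contact_force: [0.4, 1.4, 0.1]
gripper_width: 1.001
```

Request:
move_arm --gripper '[1,1,1,1,1]' --pt "-1.2 -3.5 0" --pt "-2.4 -7 0" --pt "-3.6 -10.5 0" --pt "-4.8 -14 0" --pt "-6 -17.5 0" --twist '[0,0,0,0,0]'

```text
t: 9.38
eef_pos: [0.4872, 0.0772, 0.2338]
tool_rot: [0.0, 1.0, -0.0, 0.001]
contact_force: [0.1, 0.9, -0.6]
gripper_width: 1.001
```

```bash
python3 - <<'E'
from h import *
c=snap('top','t3.png'); o=get_obs(); print(o['eef_pos'],o['q'])
print(fitall('cup_1','top',c,[(.608,-.269),(.446,.199)],[(r,z) for r,z in CUP]))
print(fitall('cup_1','top',c,[(.608,-.269),(.446,.199)],[(r,z+.014) for r,z in CUP]))
print(fitall('saucer_1','top',c,[(.609,-.269),(.48,-.291)],[(.041,.022)]))
E
```

```text
[0.48474508 0.08525424 0.23411159] [ 0.08277362  0.29842783 -0.44705829  2.0297919   0.16579057  0.8462599
 -2.01900447]
[(0.93, [0.4461, 0.1986, 0.9502]), (0.61, [0.6098, -0.2729, 0.9413])]
[(0.93, [0.4454, 0.1975, 0.9471]), (0.61, [0.6074, -0.2678, 0.9499])]
[(0.87, [0.6089, -0.2692, 0.4353]), (0.66, [0.4809, -0.2922, 0.9599])]
```

View pics/t3.png

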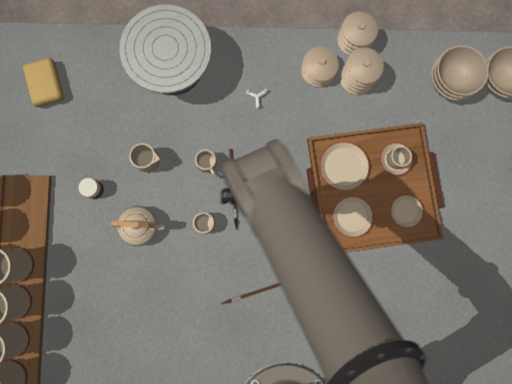

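The first cup sits near (398,157), centred in its saucer to about 2 mm. Now the second cup.

Request:
move_arm --gripper '[1,1,1,1,1]' --pt "-1 -3 0" --pt "-2 -6 0" --pt "-3 -9 0" --pt "-4 -12 0" --pt "-4 -12 0" --twist '[0,0,0,0,0]'

```text
t: 10.0
eef_pos: [0.4467, 0.2007, 0.2338]
tool_rot: [-0.002, 1.0, 0.003, 0.0]
contact_force: [-0.4, 0.3, 0.0]
gripper_width: 1.0
```

```bash
python3 - <<'E'
from h import *
for i in range(3): read_camera('top'); o=get_obs(); print(o['eef_pos'])
E
```

```text
[0.44773963 0.19769991 0.23344053]
[0.44840753 0.19560002 0.23318864]
[0.44873234 0.19441473 0.23298744]
```

Request:
move_arm --gripper '[1,1,1,1,1]' --pt "-0.2 -0.5 2" --pt "-0.2 -0.5 4" --pt "-0.2 -0.5 6" --pt "-0.2 -0.5 8" --pt "-0.2 -0.5 10" --twist '[0,0,0,0,0]'

```text
t: 10.57
eef_pos: [0.4472, 0.1982, 0.132]
tool_rot: [0.001, 1.0, -0.002, 0.0]
contact_force: [0.5, -0.6, -0.3]
gripper_width: 0.999
```

Request:
move_arm --gripper '[1,1,1,1,1]' --pt "0 0 1.5" --pt "0 0 3" --pt "0 0 4" --pt "0 0 4.4" --pt "0 0 4.4" --twist '[0,0,0,0,0]'

```text
t: 10.98
eef_pos: [0.4462, 0.1994, 0.0882]
tool_rot: [0.001, 1.0, -0.001, -0.001]
contact_force: [0.5, 0.2, -0.2]
gripper_width: 0.995
```

```bash
python3 - <<'E'
from h import *
c=snap('side','s4.png')
for i in range(2): read_camera('top'); o=get_obs(); print(o['eef_pos'],o['contact_force'])
E
```

```text
[0.44656301 0.2003525  0.08937968] [ 0.15676694  0.33388904 -0.05543452]
[0.44665609 0.20061775 0.08962432] [ 0.10760046 -0.38830099  0.12009268]
```

View pics/s4.png

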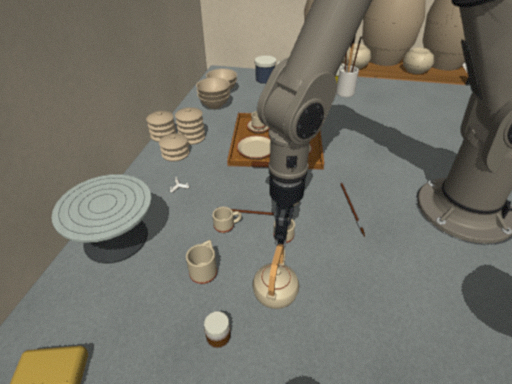

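The gripper straddles the second cup at (285,230). Closing.

Request:
move_arm --gripper '[0.6,0.5,0.4,0.3,0.3]' --pt "0 0 0" --pt "0 0 0" --pt "0 0 0" --pt "0 0 0" --pt "0 0 0" --twist '[0,0,0,0,0]'

```text
t: 11.55
eef_pos: [0.4464, 0.2006, 0.0896]
tool_rot: [0.0, 1.0, -0.0, 0.001]
contact_force: [-0.4, -2.1, 6.0]
gripper_width: 0.575
```

Request:
move_arm --gripper '[0.3,0.3,0.3,0.3,0.3]' --pt "0 0 0" --pt "0 0 -2" --pt "0 0 -5" --pt "0 0 -9" --pt "0 0 -12.5" --twist '[0,0,0,0,0]'

```text
t: 11.97
eef_pos: [0.4454, 0.2007, 0.2155]
tool_rot: [0.0, 1.0, 0.0, -0.001]
contact_force: [-0.0, -0.3, 0.3]
gripper_width: 0.578
```

Request:
move_arm --gripper '[0.3,0.3,0.3,0.3,0.3]' --pt "0.3 3 0" --pt "0.6 6.5 0" --pt "1 10 0" --pt "1.2 13.5 0" --pt "1.4 17 0" --twist '[0,0,0,0,0]'

```text
t: 12.38
eef_pos: [0.4597, 0.0291, 0.2142]
tool_rot: [0.0, 1.0, 0.0, 0.0]
contact_force: [0.7, -0.7, -1.2]
gripper_width: 0.572
```

Request:
move_arm --gripper '[0.3,0.3,0.3,0.3,0.3]' --pt "0.2 3.5 0" --pt "0.4 7 0" --pt "0.6 10.5 0" --pt "0.8 14 0" --pt "1 17.5 0" --twist '[0,0,0,0,0]'

```text
t: 12.8
eef_pos: [0.4695, -0.146, 0.2141]
tool_rot: [0.0, 1.0, 0.0, 0.0]
contact_force: [0.6, -0.1, -0.5]
gripper_width: 0.579
```

Request:
move_arm --gripper '[0.3,0.3,0.3,0.3,0.3]' --pt "0.2 3.5 0" --pt "0.5 7 0" --pt "0.8 10.5 0" --pt "1 13 0" --pt "1 14.7 0" --twist '[0,0,0,0,0]'

```text
t: 13.22
eef_pos: [0.4794, -0.2948, 0.2139]
tool_rot: [0.001, 1.0, -0.002, 0.0]
contact_force: [0.3, 0.4, -0.7]
gripper_width: 0.572
```

Request:
move_arm --gripper '[0.3,0.3,0.3,0.3,0.3]' --pt "0 0 1" --pt "0 0 3" --pt "0 0 5" --pt "0 0 7" --pt "0 0 9" --twist '[0,0,0,0,0]'

```text
t: 13.63
eef_pos: [0.4797, -0.2899, 0.1227]
tool_rot: [-0.0, 1.0, 0.0, -0.0]
contact_force: [0.6, -0.7, 0.5]
gripper_width: 0.579
```

```bash
python3 - <<'E'
from h import *
c=snap('side','s5.png')
for i in range(4): read_camera('top'); o=get_obs(); print(o['eef_pos'],o['contact_force'],o['gripper_width'])
E
```

```text
[ 0.47787049 -0.28904775  0.12074338] [-1.1543189   0.08622238 -0.73347595] 0.5724503334843369
[ 0.47889942 -0.28966334  0.12250292] [ 0.42894069 -0.60819946  0.66028826] 0.5760759097165277
[ 0.47982974 -0.29030417  0.1238227 ] [-0.89340888 -0.77354698 -0.20051396] 0.5764415010828163
[ 0.48038909 -0.29078924  0.12462605] [-0.49846537  0.50046021 -1.30336027] 0.5733977392911302
```

View pics/s5.png

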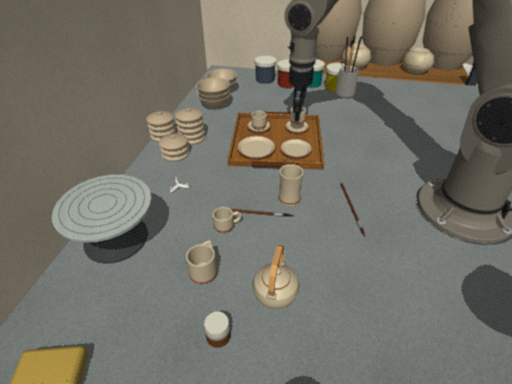

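The first cup stands at (259,120) and the second is over its saucer at (297,122). x and y are within 1 mm, with about 21 mm left to go down.

Request:
move_arm --gripper '[0.3,0.3,0.3,0.3,0.3]' --pt "0 0 0.6" --pt "0 0 1.1" --pt "0 0 1.5" --pt "0 0 1.8" --pt "0 0 2.0" --twist '[0,0,0,0,0]'

```text
t: 14.3
eef_pos: [0.4797, -0.2913, 0.1036]
tool_rot: [-0.0, 1.0, -0.0, -0.0]
contact_force: [-0.7, -0.2, 9.5]
gripper_width: 0.576
```

Request:
move_arm --gripper '[0.3,0.3,0.3,0.3,0.3]' --pt "0 0 0.1" --pt "0 0 0.2" --pt "0 0 0.2" --pt "0 0 0.2" --pt "0 0 0.2" --twist '[0,0,0,0,0]'

```text
t: 14.72
eef_pos: [0.4803, -0.2914, 0.1034]
tool_rot: [0.0, 1.0, -0.0, 0.0]
contact_force: [-3.7, 1.0, 13.5]
gripper_width: 0.575
```

Request:
move_arm --gripper '[0.3,0.55,0.62,0.7,0.9]' --pt "0 0 -0.2" --pt "0 0 -0.2" --pt "0 0 -0.2" --pt "0 0 -0.2" --pt "0 0 -0.2" --twist '[0,0,0,0,0]'

```text
t: 15.13
eef_pos: [0.4798, -0.2913, 0.1037]
tool_rot: [-0.0, 1.0, -0.0, -0.0]
contact_force: [0.7, 0.1, -1.2]
gripper_width: 0.826
```

Request:
move_arm --gripper '[1,1,1,1,1]' --pt "0 0 0" --pt "0 0 -1" --pt "0 0 -3" --pt "0 0 -6" --pt "0 0 -10" --twist '[0,0,0,0,0]'

```text
t: 15.55
eef_pos: [0.4785, -0.2905, 0.2034]
tool_rot: [-0.001, 1.0, 0.0, -0.002]
contact_force: [-0.1, -1.4, 0.4]
gripper_width: 1.001
```

Request:
move_arm --gripper '[1,1,1,1,1]' --pt "0.7 -3 -1" --pt "1.3 -6.5 -2" --pt "2 -10 -3" --pt "2.6 -13.5 -3" --pt "3.2 -17 -3" --twist '[0.12,0.24,0.36,0.48,0.6]'

```text
t: 15.97
eef_pos: [0.5124, -0.1198, 0.2356]
tool_rot: [-0.0, 0.954, -0.299, 0.001]
contact_force: [0.4, -0.3, -0.4]
gripper_width: 1.002
```

```bash
python3 - <<'E'
from h import *
o=get_obs(); print(o['eef_pos'],o['q'],o['tool_rot'])
E
```

```text
[ 0.51238315 -0.11980959  0.23559308] [ 0.29860386  0.32497816 -0.2256876   1.96643347  0.09484712  0.85755811
 -2.15500941] [-1.91850644e-04  9.54356320e-01 -2.98667702e-01  1.25784174e-03]
```

Twisting the other way is needed to stay within joint 7's range (jaws along world x for the pourer).

Request:
move_arm --gripper '[1,1,1,1,1]' --pt "-1 -2.2 0" --pt "-2 -4.5 0" --pt "-2.9 -6.8 0" --pt "-3.9 -9 0" --pt "-4.8 -11.3 0" --twist '[-0.12,-0.24,-0.36,-0.48,-0.6]'

```text
t: 16.38
eef_pos: [0.536, 0.0003, 0.2347]
tool_rot: [0.0, 1.0, 0.003, 0.0]
contact_force: [0.5, -0.7, 0.6]
gripper_width: 1.0
```

Request:
move_arm --gripper '[1,1,1,1,1]' --pt "0.5 -2.4 0" --pt "1 -4.8 0" --pt "1.5 -7.2 0" --pt "2 -9.6 0" --pt "2.4 -12 0" --twist '[-0.12,-0.24,-0.36,-0.48,-0.6]'

```text
t: 16.8
eef_pos: [0.5604, 0.1201, 0.2347]
tool_rot: [0.0, 0.955, 0.298, 0.0]
contact_force: [0.3, -0.5, 0.6]
gripper_width: 0.999
```

Request:
move_arm --gripper '[1,1,1,1,1]' --pt "1.8 -1.7 0" --pt "3.5 -3.4 0" --pt "5.2 -5.1 0" --pt "7 -6.8 0" --pt "8.8 -8.5 0" --twist '[-0.12,-0.24,-0.36,-0.48,-0.6]'

```text
t: 17.22
eef_pos: [0.585, 0.2398, 0.2347]
tool_rot: [0.0, 0.824, 0.567, 0.0]
contact_force: [-0.5, 0.1, 0.0]
gripper_width: 1.0
```

Request:
move_arm --gripper '[1,1,1,1,1]' --pt "2.5 -0.5 0" --pt "5 -1 0" --pt "7.6 -1.5 0" --pt "10.1 -2 0" --pt "10.1 -2 0" --twist '[-0.12,-0.24,-0.36,-0.371,-0.371]'

```text
t: 17.63
eef_pos: [0.6014, 0.3461, 0.2348]
tool_rot: [-0.002, 0.705, 0.709, 0.002]
contact_force: [-0.9, 0.9, -0.2]
gripper_width: 0.997
```

```bash
python3 - <<'E'
from h import *
c=snap('top','t6.png')
for g,q,r in [([(.608,-.269),(.48,-.291)],'cup_1',[(r,z+.014) for r,z in CUP]),([(.609,-.269),(.48,-.291)],'saucer_1',[(.041,.022)]),([(.59,-.14)],'dish',[(.061,.023)]),([(.466,-.16)],'saucer_mid',[(.05,.022)])]:
  print(q,fitall(q,'top',c,g,r))
o=get_obs(); print(o['eef_pos'],o['q'],o['tool_rot'])
E
```

```text
cup_1 [(0.82, [0.6076, -0.2693, 0.8851]), (0.59, [0.4805, -0.2929, 0.9503]), (0.25, [0.586, -0.2631, 0.2764])]
saucer_1 [(0.84, [0.6083, -0.2694, 0.4501]), (0.65, [0.4808, -0.2912, 0.3757]), (0.6, [0.472, -0.299, 0.0])]
dish [(0.7, [0.582, -0.148, 0.0]), (0.69, [0.5895, -0.1412, 0.9728])]
saucer_mid [(0.31, [0.458, -0.168, 0.0])]
[0.60321563 0.33853869 0.23396558] [-0.12951659  0.67550323 -0.72306206  1.53588523  0.48047495  1.11485041
 -0.96056091] [ 6.59058931e-04  7.07805763e-01  7.06406659e-01 -4.47356480e-04]
```

View pics/t6.png

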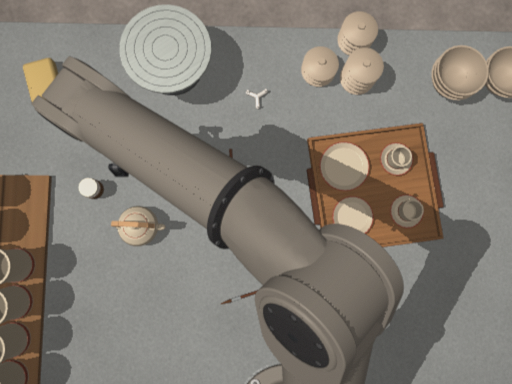

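Both small cups stand in their saucers, at (398,158) and (408,210). The gripper is near the pourer; I'll lower partway and check.

Request:
move_arm --gripper '[1,1,1,1,1]' --pt "0.4 -0.2 2" --pt "0.4 -0.2 4" --pt "0.4 -0.2 5.5" --pt "0.4 -0.2 6.5" --pt "0.4 -0.2 6.5" --twist '[0,0,0,0,0]'

```text
t: 18.3
eef_pos: [0.6002, 0.3423, 0.1663]
tool_rot: [-0.0, 0.707, 0.707, -0.002]
contact_force: [-0.7, -0.4, -0.2]
gripper_width: 1.0
```

```bash
python3 - <<'E'
from h import *
c=snap('side','s7.png')
print(fitall('pourer','side',c,[(.6009,.342)],POUR))
for i in range(4): read_camera('top'); o=get_obs(); print(o['eef_pos'])
E
```

```text
[(0.92, [0.6007, 0.3419, 0.9251])]
[0.60129712 0.34429921 0.16977961]
[0.6013759  0.34453508 0.17013092]
[0.60131347 0.34464633 0.17018763]
[0.60128545 0.34461356 0.17011865]
```

View pics/s7.png

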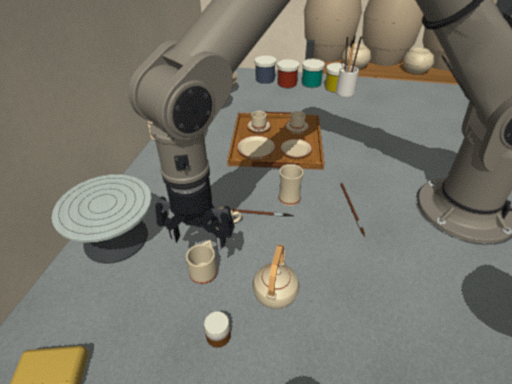

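The gripper straddles the pourer at (202,262), with the jaws along world x and clear of the lip.

Request:
move_arm --gripper '[1,1,1,1,1]' --pt "-0.3 0 2" --pt "-0.3 0 4" --pt "-0.3 0 6" --pt "-0.3 0 7.3" --pt "-0.3 0 7.3" --twist '[0,0,0,0,0]'

```text
t: 19.02
eef_pos: [0.5997, 0.3402, 0.0933]
tool_rot: [-0.0, 0.707, 0.707, -0.002]
contact_force: [0.2, -1.1, -0.6]
gripper_width: 0.994
```

Request:
move_arm --gripper '[0.8,0.7,0.6,0.4,0.4]' --pt "0 0 0" --pt "0 0 0" --pt "0 0 0" --pt "0 0 0" --pt "0 0 0" --twist '[0,0,0,0,0]' --squeeze 35

```text
t: 19.43
eef_pos: [0.6014, 0.3421, 0.0978]
tool_rot: [0.0, 0.707, 0.707, 0.001]
contact_force: [-0.4, -0.4, 7.8]
gripper_width: 0.683
```

Request:
move_arm --gripper '[0.4,0.4,0.4,0.4,0.4]' --pt "0 0 0" --pt "0 0 -2" --pt "0 0 -5" --pt "0 0 -9" --pt "0 0 -12.5" --twist '[0,0,0,0,0]'

```text
t: 19.85
eef_pos: [0.6005, 0.341, 0.2225]
tool_rot: [-0.0, 0.707, 0.707, -0.0]
contact_force: [0.6, 1.9, -1.1]
gripper_width: 0.684
```

Request:
move_arm --gripper '[0.4,0.4,0.4,0.4,0.4]' --pt "-2.5 -0.6 0" --pt "-6 -1.6 0" --pt "-9.6 -2.6 0" --pt "-13.2 -3.6 0" --pt "-16.8 -4.6 0" --twist '[0,0,0,0,0]'

```text
t: 20.27
eef_pos: [0.554, 0.1715, 0.221]
tool_rot: [0.0, 0.707, 0.707, -0.0]
contact_force: [0.2, 0.2, -0.7]
gripper_width: 0.682
```

Request:
move_arm --gripper '[0.4,0.4,0.4,0.4,0.4]' --pt "-3.6 -1 0" --pt "-7.2 -2 0" --pt "-10.8 -3 0" --pt "-14.4 -4 0" --pt "-18 -5 0" --twist '[0,0,0,0,0]'

```text
t: 20.68
eef_pos: [0.5039, -0.0085, 0.2212]
tool_rot: [0.0, 0.707, 0.707, -0.0]
contact_force: [0.2, 0.8, -1.2]
gripper_width: 0.685
```

Request:
move_arm --gripper '[0.4,0.4,0.4,0.4,0.4]' --pt "-3.6 -1 0" --pt "-7.2 -2 0" --pt "-10.8 -3 0" --pt "-13.8 -3.8 0" --pt "-15.3 -3.9 0" --twist '[0,0,0,0,0]'

```text
t: 21.1
eef_pos: [0.4634, -0.1645, 0.2208]
tool_rot: [0.0, 0.709, 0.705, -0.002]
contact_force: [-0.0, -0.4, -2.0]
gripper_width: 0.685
```

Request:
move_arm --gripper '[0.4,0.4,0.4,0.4,0.4]' --pt "0 0 1" --pt "0 0 3" --pt "0 0 5" --pt "0 0 7" --pt "0 0 8" --twist '[0,0,0,0,0]'

```text
t: 21.52
eef_pos: [0.4649, -0.1586, 0.1389]
tool_rot: [-0.001, 0.707, 0.708, -0.0]
contact_force: [-0.8, -0.6, -1.5]
gripper_width: 0.683
```

```bash
python3 - <<'E'
from h import *
c=snap('side','s8.png');print(fitall('saucer_mid','side',c,[(.466,-.16)],[(.05,.022)]))
c=snap('top','t8.png')
for i in range(4): read_camera('top'); o=get_obs(); print(o['eef_pos'],o['contact_force'],o['gripper_width'])
print(o['q'])
E
```

```text
[(0.7, [0.4664, -0.1551, 0.7464]), (0.59, [0.458, -0.168, 0.0])]
[ 0.46628753 -0.15913161  0.1413792 ] [-0.35918016  0.20493444 -1.5094332 ] 0.679544430967396
[ 0.46654453 -0.15938834  0.14178699] [-0.24410364 -0.23549359 -1.59114095] 0.6838616325596553
[ 0.46664405 -0.1595346   0.14198668] [-0.18840181 -0.36135415 -3.41443068] 0.681849098341001
[ 0.46655978 -0.15973621  0.14199126] [ 0.65615123  0.14375577 -1.67801168] 0.6862000624514053
[ 0.75107843  0.49888908 -0.67201474  2.08119978  0.47392463  0.71231479
 -0.22822532]
```

View pics/s8.png

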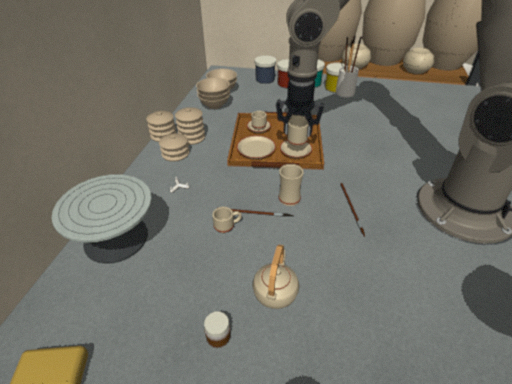

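View pics/t8.png

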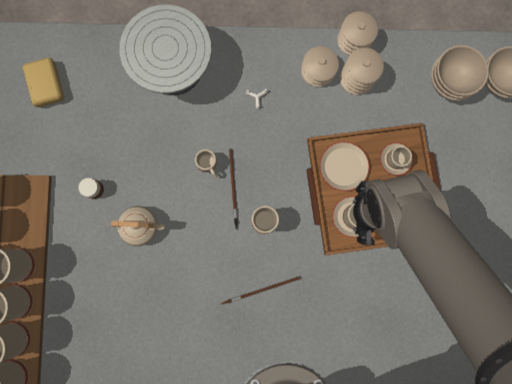

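The pourer hangs over the middle saucer at (298,135) in the side view and is held upright. Lowering 30 mm.

Request:
move_arm --gripper '[0.4,0.4,0.4,0.4,0.4]' --pt "0 0 0.8" --pt "0 0 1.6" --pt "0 0 2.3" --pt "0 0 2.7" --pt "0 0 2.9" --twist '[0,0,0,0,0]'

```text
t: 22.28
eef_pos: [0.4652, -0.1597, 0.1115]
tool_rot: [-0.001, 0.707, 0.707, -0.001]
contact_force: [-10.5, 0.2, 31.2]
gripper_width: 0.685
```

Request:
move_arm --gripper '[0.4,0.4,0.4,0.4,0.4]' --pt "0 0 0.1" --pt "0 0 0.2" --pt "0 0 0.2" --pt "0 0 0.2" --pt "0 0 0.2" --twist '[0,0,0,0,0]'

```text
t: 22.7
eef_pos: [0.4651, -0.1597, 0.1115]
tool_rot: [0.0, 0.707, 0.707, -0.002]
contact_force: [-10.8, 1.8, 28.5]
gripper_width: 0.686
```

Request:
move_arm --gripper '[0.4,0.4,0.68,0.75,0.9]' --pt "0 0 -0.2" --pt "0 0 -0.3" --pt "0 0 -0.3" --pt "0 0 -0.3" --pt "0 0 -0.3" --twist '[0,0,0,0,0]'

```text
t: 23.12
eef_pos: [0.4659, -0.1597, 0.1127]
tool_rot: [-0.0, 0.707, 0.707, 0.0]
contact_force: [-0.9, 0.2, 0.6]
gripper_width: 0.873
```

Request:
move_arm --gripper '[1,1,1,1,1]' --pt "0 0 0" --pt "0 0 0" --pt "0 0 -2" --pt "0 0 -5" --pt "0 0 -9" --twist '[0,0,0,0,0]'

```text
t: 23.53
eef_pos: [0.4643, -0.1593, 0.2019]
tool_rot: [-0.003, 0.707, 0.707, -0.001]
contact_force: [-0.1, -0.2, 0.5]
gripper_width: 1.0
```

Request:
move_arm --gripper '[1,1,1,1,1]' --pt "2.5 0 -1" --pt "6 0 -3" --pt "9.5 -0.5 -5" --pt "13 -1 -6" --pt "17 -1.2 -6" --twist '[0,0,0,0,0]'

```text
t: 23.95
eef_pos: [0.4542, 0.0112, 0.2651]
tool_rot: [0.002, 0.708, 0.706, 0.001]
contact_force: [1.3, 0.4, -0.3]
gripper_width: 1.001
```

Request:
move_arm --gripper '[1,1,1,1,1]' --pt "3.8 -0.3 0" --pt "7.6 -0.6 0" --pt "11.4 -0.9 0" --pt "15.2 -1.2 0" --pt "19 -1.5 0" --twist '[0,0,0,0,0]'

```text
t: 24.37
eef_pos: [0.4383, 0.2019, 0.263]
tool_rot: [0.0, 0.707, 0.707, 0.0]
contact_force: [0.5, 0.3, 0.4]
gripper_width: 0.997
```

```bash
python3 - <<'E'
from h import *
o=get_obs(); print(o['eef_pos'],o['q'])
c=snap('side','s9.png')
up=lambda R:[(r,z+.014) for r,z in R]
def chk(n,c):
  for g,q,r in [([(.608,-.269),(.48,-.291)],'cup_1',up(CUP)),([(.609,-.269),(.48,-.291)],'saucer_1',[(.041,.022)]),([(.59,-.14)],'dish',[(.061,.023)]),([(.466,-.16)],'saucer_mid',[(.05,.022)]),([(.466,-.16)],'pourer',up(POUR))]:
    print(n,q,fitall(q,n,c,g,r))
chk('side',c)
c=snap('top','t9.png');chk('top',c)
for n in('top','side'): print([(d['centre'],d['p']) for d in spot_point('teapot',n)])
o=get_obs(); print(o['eef_pos'],o['q'])
E
```

```text
[0.43830078 0.20188293 0.26296207] [ 0.21927317  0.33974767 -0.92127975  2.00053624  0.33130651  0.95690165
 -0.86940567]
side cup_1 [(0.74, [0.6101, -0.2686, 0.7638])]
side saucer_1 [(0.41, [0.6094, -0.2621, 0.2157])]
side dish [(0.6, [0.593, -0.1365, 0.5952]), (0.23, [0.6288, -0.2756, 0.1924])]
side saucer_mid []
side pourer []
top cup_1 [(0.89, [0.6079, -0.2687, 0.9258]), (0.79, [0.4809, -0.293, 0.9461]), (0.36, [0.6, -0.277, 0.0])]
top saucer_1 [(0.92, [0.6091, -0.2692, 0.4249]), (0.67, [0.4798, -0.2908, 0.4645])]
top dish [(0.64, [0.5899, -0.141, 0.973])]
top saucer_mid [(0.78, [0.4661, -0.1592, 0.3722])]
top pourer [(0.78, [0.4643, -0.1599, 0.9051]), (0.25, [0.458, -0.168, 0.0])]
[([0.4407, 0.3519, 0.0001], 0.89)]
[([0.4386, 0.3514, 0.0023], 0.79)]
[0.43895786 0.19971    0.26292251] [ 0.22382998  0.33915021 -0.92076671  2.00112013  0.33031773  0.95658673
 -0.86466845]
```

View pics/s9.png

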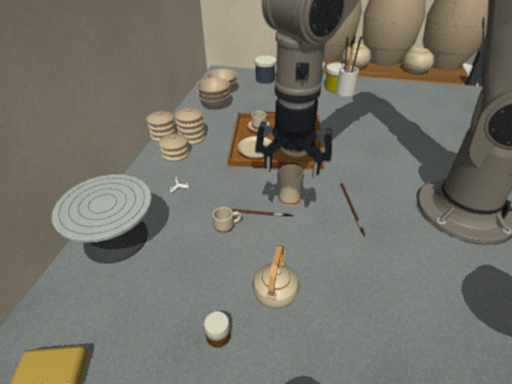

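View pics/t9.png

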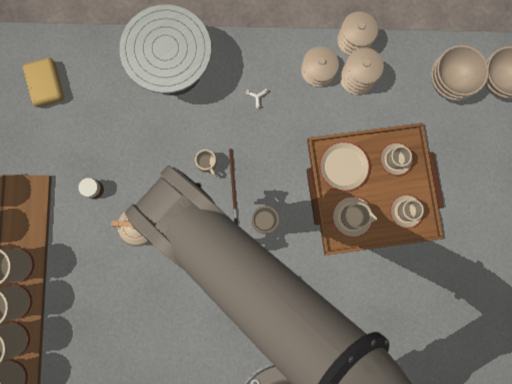

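The pourer stands at (354,216) in the top view, about 2 mm off centre. Now the teapot.

Request:
move_arm --gripper '[0.8,0.7,0.6,0.6,0.6]' --pt "3.5 0 0" --pt "7 0 0" --pt "10.5 0 0" --pt "13.5 0 0" --pt "15.3 0 0" --twist '[0,0,0,0,0]'

```text
t: 25.48
eef_pos: [0.438, 0.3568, 0.2632]
tool_rot: [-0.001, 0.706, 0.708, 0.001]
contact_force: [0.1, 0.1, 0.6]
gripper_width: 0.6
```

```bash
python3 - <<'E'
from h import *
c=snap('side','s10.png')
for i in range(5): read_camera('top'); o=get_obs(); print(o['eef_pos'])
print(o['q'])
E
```

```text
[0.43761889 0.35697594 0.26323568]
[0.43812308 0.35472494 0.26279806]
[0.4386074  0.3531607  0.26258431]
[0.43896034 0.35231353 0.26254284]
[0.43917524 0.35188089 0.26258726]
[-0.10664888  0.48073787 -0.88519866  1.8249056   0.42851604  1.04119051
 -1.16104057]
```

View pics/s10.png

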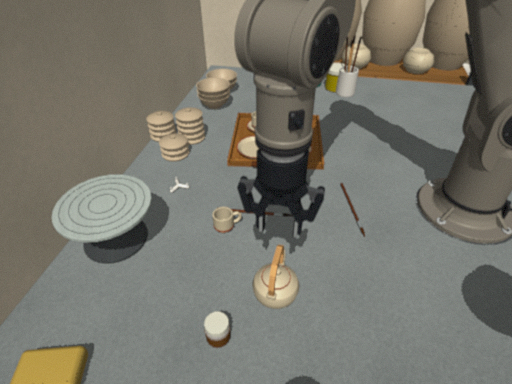

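The gripper is over the bail at (277,262). Going down onto it.

Request:
move_arm --gripper '[0.6,0.6,0.6,0.6,0.6]' --pt "0.2 0 2" --pt "0.2 0 4" --pt "0.2 0 6" --pt "0.2 0 8" --pt "0.2 0 8.7" --twist '[0,0,0,0,0]'

```text
t: 26.2
eef_pos: [0.4386, 0.3525, 0.1733]
tool_rot: [0.0, 0.708, 0.706, -0.002]
contact_force: [-0.2, -0.5, 0.7]
gripper_width: 0.599
```

```bash
python3 - <<'E'
from h import *
c=snap('side','s11.png')
c=read_camera('top'); c=snap('top','t11.png')
for i in range(2): read_camera('top'); o=get_obs(); print(o['eef_pos'],o['contact_force'])
E
```

```text
[0.43931376 0.3551259  0.17680673] [ 0.32504301  0.19066004 -0.0605405 ]
[0.43938662 0.35549239 0.17716649] [-0.06719786  0.54597097 -0.40871937]
```

View pics/s11.png

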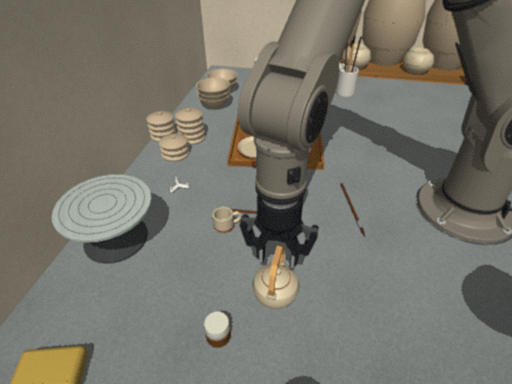

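The bail at (277,265) is between the fingers. Closing with a firmer grip.

Request:
move_arm --gripper '[0.4,0.3,0.2,0.1,0]' --pt "-0.2 0 0" --pt "-0.2 0 0" --pt "-0.2 0 0" --pt "-0.2 0 0" --pt "-0.2 0 0" --twist '[0,0,0,0,0]' --squeeze 70

```text
t: 26.87
eef_pos: [0.439, 0.3534, 0.1766]
tool_rot: [0.0, 0.707, 0.707, 0.0]
contact_force: [-0.7, -1.7, 5.7]
gripper_width: 0.113
```

Request:
move_arm --gripper '[0,0,0,0,0]' --pt "0 0 0" --pt "0 0 0" --pt "0 0 0" --pt "0 0 0" --pt "0 0 0" --twist '[0,0,0,0,0]'

```text
t: 27.28
eef_pos: [0.4391, 0.3534, 0.1766]
tool_rot: [0.0, 0.707, 0.707, 0.0]
contact_force: [-0.1, -1.3, 6.9]
gripper_width: 0.115
```

Request:
move_arm --gripper '[0,0,0,0,0]' --pt "0 0 -0.5" --pt "0 0 -1" --pt "0 0 -2" --pt "0 0 -3" --pt "0 0 -4" --twist '[0,0,0,0,0]'

```text
t: 27.7
eef_pos: [0.4387, 0.3533, 0.217]
tool_rot: [-0.0, 0.707, 0.707, 0.0]
contact_force: [0.2, 0.1, -3.8]
gripper_width: 0.112
```

```bash
python3 - <<'E'
from h import *
c=snap('side','s12.png')
for i in range(2): read_camera('top'); o=get_obs(); print(o['eef_pos'],o['contact_force'],o['gripper_width'],o['torque'])
E
```

```text
[0.43947078 0.35425723 0.21823212] [-0.42330345  1.02596392 -3.46655445] 0.11378405907393645 [ 0.10423285 -0.00115068  0.01330035]
[0.43923532 0.35371809 0.21718535] [ 0.09900556  1.0607924  -4.70924392] 0.1083420892025508 [-0.09426488  0.02218417 -0.01671392]
```

View pics/s12.png

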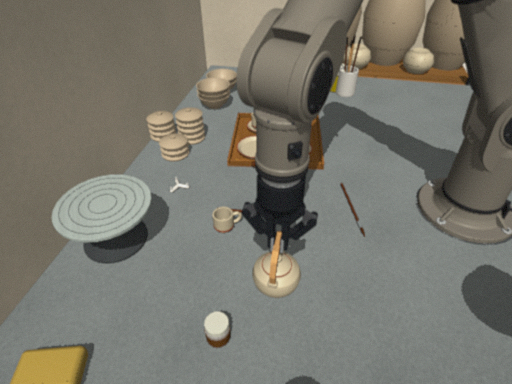

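The teapot is lifted and upright at (277,270). I'll raise it further and carry it over to the dish.

Request:
move_arm --gripper '[0,0,0,0,0]' --pt "0 0 -2" --pt "0 0 -4" --pt "0 0 -6" --pt "0 0 -7.5" --pt "0 0 -8" --twist '[0,0,0,0,0]'

```text
t: 28.27
eef_pos: [0.4391, 0.354, 0.298]
tool_rot: [0.0, 0.707, 0.707, 0.001]
contact_force: [0.6, 0.8, -3.3]
gripper_width: 0.114
```

Request:
move_arm --gripper '[0,0,0,0,0]' --pt "-1 0.3 0" --pt "-2.5 0.8 0" --pt "-4.5 1.4 0" --pt "-7 2.1 0" --pt "-10 3 0" --twist '[0,0,0,0,0]'

```text
t: 28.68
eef_pos: [0.4679, 0.2521, 0.2944]
tool_rot: [-0.001, 0.706, 0.708, -0.001]
contact_force: [0.7, 0.4, -3.2]
gripper_width: 0.111
```

Request:
move_arm --gripper '[0,0,0,0,0]' --pt "-3 0.9 0" --pt "-6 1.8 0" --pt "-9 2.7 0" --pt "-12 3.6 0" --pt "-15 4.5 0" --twist '[0,0,0,0,0]'

```text
t: 29.1
eef_pos: [0.5132, 0.1003, 0.2943]
tool_rot: [-0.0, 0.707, 0.707, -0.001]
contact_force: [-0.2, 0.2, -4.7]
gripper_width: 0.109
```

Request:
move_arm --gripper '[0,0,0,0,0]' --pt "-3 0.9 0" --pt "-6 1.8 0" --pt "-9 2.7 0" --pt "-12 3.6 0" --pt "-15 4.5 0" --twist '[0,0,0,0,0]'

```text
t: 29.52
eef_pos: [0.5578, -0.0495, 0.2941]
tool_rot: [-0.001, 0.707, 0.707, -0.001]
contact_force: [0.3, -0.3, -4.5]
gripper_width: 0.109
```

Request:
move_arm --gripper '[0,0,0,0,0]' --pt "-2.8 0.9 0" --pt "-5.3 1.8 0" --pt "-7.5 2.5 0" --pt "-8.8 2.9 0" --pt "-9.3 3 0" --twist '[0,0,0,0,0]'

```text
t: 29.93
eef_pos: [0.5881, -0.1434, 0.294]
tool_rot: [-0.001, 0.709, 0.706, -0.001]
contact_force: [-0.3, -1.2, -4.0]
gripper_width: 0.113
```

Request:
move_arm --gripper '[0,0,0,0,0]' --pt "0 0 0" --pt "0 0 1" --pt "0 0 3" --pt "0 0 5" --pt "0 0 6" --twist '[0,0,0,0,0]'

```text
t: 30.35
eef_pos: [0.5871, -0.1375, 0.2331]
tool_rot: [-0.002, 0.706, 0.708, -0.001]
contact_force: [-1.2, 1.0, -4.2]
gripper_width: 0.107
```

```bash
python3 - <<'E'
from h import *
c=snap('side','s13.png')
print(fitall('dish','side',c,[(.589,-.14)],[(.061,.023)]))
for i in range(4): c=read_camera('top'); o=get_obs(); print(o['eef_pos'],o['contact_force'],o['gripper_width'])
snap('top','t13.png');print(o['q'])
E
```

```text
[(0.65, [0.5887, -0.1339, 0.7809]), (0.3, [0.581, -0.148, 0.0])]
[ 0.58818976 -0.13835746  0.23520013] [ 0.15456031 -0.52542982 -3.49647023] 0.11033989008416252
[ 0.58898953 -0.13861855  0.23632306] [ 0.45228098  0.60784837 -3.53897684] 0.10884152883886167
[ 0.58941713 -0.13889153  0.23696545] [-0.08316523  0.15264727 -3.05353321] 0.10852028149242479
[ 0.58952184 -0.13918744  0.237185  ] [-0.57593675  0.04102114 -3.89680783] 0.11248759199486015
[ 0.6819904   0.54168574 -0.75049521  1.75323576  0.42710127  1.01456666
 -0.22654124]
```

View pics/s13.png

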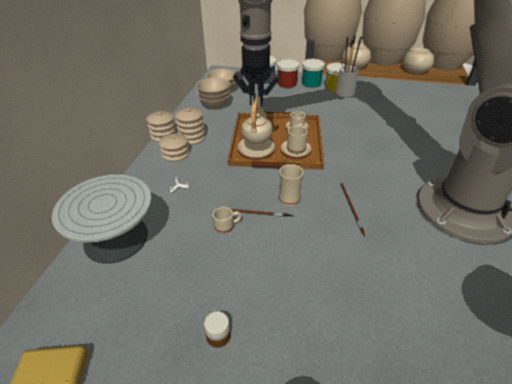

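View pics/t13.png

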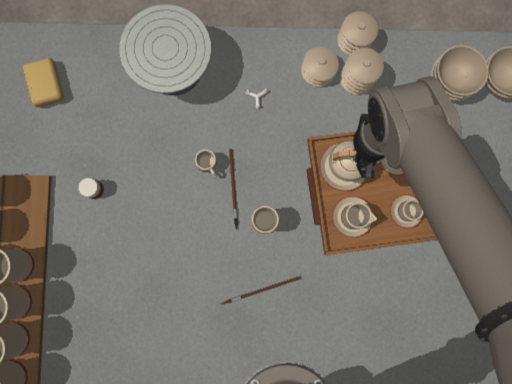

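The teapot hangs over the large dish at (256,130), aligned to about 1 mm. Lowering it about 46 mm, slowly at the end.

Request:
move_arm --gripper '[0,0,0,0,0]' --pt "0 0 1" --pt "0 0 2" --pt "0 0 3" --pt "0 0 3.7" --pt "0 0 4.0" --twist '[0,0,0,0,0]'

```text
t: 31.12
eef_pos: [0.5878, -0.1398, 0.1938]
tool_rot: [-0.001, 0.707, 0.707, -0.001]
contact_force: [0.7, 0.0, -4.9]
gripper_width: 0.114
```

Request:
move_arm --gripper '[0,0,0,0,0]' --pt "0 0 0.1" --pt "0 0 0.2" --pt "0 0 0.3" --pt "0 0 0.4" --pt "0 0 0.5" --twist '[0,0,0,0,0]'

```text
t: 31.53
eef_pos: [0.589, -0.1398, 0.1912]
tool_rot: [0.0, 0.707, 0.707, 0.0]
contact_force: [0.2, 0.7, -3.8]
gripper_width: 0.106
```

Request:
move_arm --gripper '[0,0,0,0,0]' --pt "0 0 0.1" --pt "0 0 0.1" --pt "0 0 0.2" --pt "0 0 0.2" --pt "0 0 0.2" --twist '[0,0,0,0,0]'

```text
t: 31.95
eef_pos: [0.5895, -0.1398, 0.1907]
tool_rot: [0.001, 0.707, 0.707, 0.0]
contact_force: [-2.9, -0.4, 8.7]
gripper_width: 0.112
```

Contact. Releasing gradually.

Request:
move_arm --gripper '[0,0.14,0.2,0.3,0.5]' --pt "0 0 -0.1" --pt "0 0 -0.1" --pt "0 0 -0.1" --pt "0 0 -0.1" --pt "0 0 -0.1" --twist '[0,0,0,0,0]'

```text
t: 32.37
eef_pos: [0.5889, -0.1397, 0.1899]
tool_rot: [0.0, 0.707, 0.707, 0.0]
contact_force: [-0.3, 0.0, -0.5]
gripper_width: 0.426
```

Request:
move_arm --gripper '[0.6,0.6,0.6,0.6,0.6]' --pt "0 0 0" --pt "0 0 -1" --pt "0 0 -3" --pt "0 0 -6" --pt "0 0 -10" --twist '[0,0,0,0,0]'

```text
t: 32.78
eef_pos: [0.5874, -0.1397, 0.2894]
tool_rot: [-0.002, 0.707, 0.707, -0.001]
contact_force: [1.1, -0.3, 1.0]
gripper_width: 0.601
```

Request:
move_arm --gripper '[0.6,0.6,0.6,0.6,0.6]' --pt "-3 0 -1" --pt "-6 0 -2" --pt "-9 0 -2" --pt "-13 0 -2" --pt "-17 0 -2" --twist '[0,0,0,0,0]'

```text
t: 33.2
eef_pos: [0.5889, -0.3106, 0.3115]
tool_rot: [0.001, 0.707, 0.708, 0.0]
contact_force: [0.1, 0.2, -0.3]
gripper_width: 0.599
```

Request:
move_arm --gripper '[0.6,0.6,0.6,0.6,0.6]' --pt "-4 -1 0" --pt "-8 -2 0" --pt "-12 -3 0" --pt "-15 -4 0" --pt "-17 -4 0" --twist '[0,0,0,0,0]'

```text
t: 33.62
eef_pos: [0.5453, -0.4853, 0.3103]
tool_rot: [0.0, 0.709, 0.705, -0.001]
contact_force: [-0.6, -0.7, -0.2]
gripper_width: 0.6
```

```bash
python3 - <<'E'
from h import *
read_camera('top');read_camera('top')
up=lambda R:[(r,z+.014) for r,z in R]
TP=[(.036,0),(.048,.03),(.048,.04),(.04,.06)]
for n in('top','side'):
  c=snap(n,n+'14.png')
  for g,q,r in [([(.608,-.269),(.48,-.291)],'cup_1',up(CUP)),([(.609,-.269),(.48,-.291)],'saucer_1',[(.041,.022)]),([(.59,-.14)],'dish',[(.061,.023)]),([(.59,-.14)],'teapot',up(TP)),([(.466,-.16)],'saucer_mid',[(.05,.022)]),([(.466,-.16)],'pourer',up(POUR)),([(.595,.197)],'mug',CUP)]:
    print(n,q,fitall(q,n,c,g,r),[(np.round(d['centre'],3).tolist(),round(d['p'],2)) for d in spot_point(q,n)])
  print([np.round(d['centre'],3).tolist() for d in spot_point('tumbler',n)])
o=get_obs(); print(o['t'],o['eef_pos'],o['contact_force'],np.abs(o['joint_vel']).max())
a=cv2.imread('pics/top14.png')[110:265,295:455];b=cv2.imread('pics/side14.png')[95:175,220:335]
cv2.imwrite('pics/z14.png',np.hstack([cv2.resize(a,(400,388),interpolation=2),cv2.resize(b,(400,388),interpolation=2)]))
E
```

```text
top cup_1 [(0.97, [0.6074, -0.2698, 0.9313]), (0.87, [0.4801, -0.2922, 0.9532])] [([0.482, -0.294, 0.014], 0.88), ([0.61, -0.262, 0.011], 0.76)]
top saucer_1 [(0.95, [0.609, -0.2687, 0.4478]), (0.62, [0.4797, -0.2914, 0.4736])] [([0.481, -0.285, 0.006], 0.97), ([0.608, -0.265, 0.01], 0.9)]
top dish [(0.6, [0.5892, -0.1393, 0.2363])] [([0.596, 0.196, -0.001], 0.52), ([0.481, -0.289, 0.008], 0.38)]
top teapot [(0.62, [0.5892, -0.1395, 0.8798])] [([0.59, -0.141, 0.017], 0.68)]
top saucer_mid [(0.59, [0.4656, -0.1598, 0.4274])] [([0.466, -0.158, 0.011], 0.62)]
top pourer [(0.92, [0.4643, -0.1605, 0.9113]), (0.18, [0.458, -0.168, 0.0])] [([0.463, -0.158, 0.013], 0.91)]
top mug [(0.71, [0.5953, 0.1964, 0.9272])] [([0.598, 0.194, 0.002], 0.9)]
[[0.455, 0.054, -0.003]]
side cup_1 [(0.7, [0.4812, -0.2954, 0.7228]), (0.5, [0.5964, -0.286, 0.274])] [([0.485, -0.294, 0.014], 0.68), ([0.61, -0.269, 0.012], 0.5)]
side saucer_1 [(0.62, [0.4801, -0.2922, 0.2349])] [([0.607, -0.27, 0.004], 0.5), ([0.484, -0.293, 0.008], 0.48)]
side dish [(0.67, [0.5899, -0.1324, 0.3477])] [([0.589, -0.138, 0.008], 0.81)]
side teapot [(0.67, [0.5881, -0.1347, 0.7955]), (0.21, [0.582, -0.148, 0.0])] [([0.59, -0.143, 0.016], 0.65)]
side saucer_mid [(0.49, [0.464, -0.1545, 0.3903]), (0.35, [0.4711, -0.2083, 0.5006])] [([0.466, -0.158, 0.009], 0.71)]
side pourer [(0.78, [0.4667, -0.1617, 0.9192])] [([0.463, -0.159, 0.012], 0.93)]
side mug [(0.96, [0.5973, 0.1974, 0.8219])] [([0.598, 0.196, -0.003], 0.62)]
[[0.457, 0.054, -0.002]]
35.3167 [ 0.54875483 -0.47974445  0.30992588] [ 0.72024018  0.57998499 -0.42325167] 0.0016648552914490427
```

View pics/z14.png

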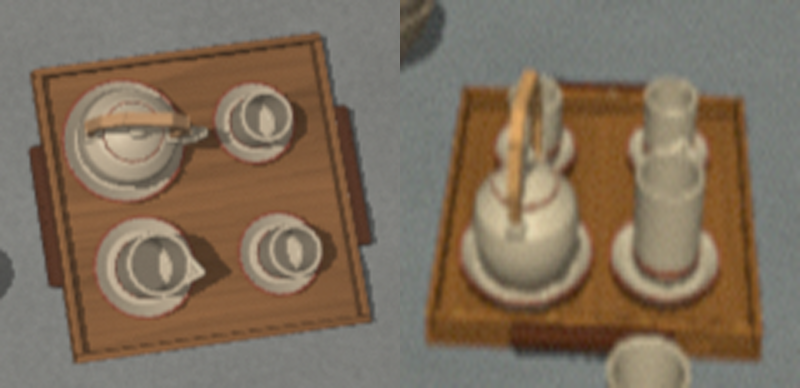

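View pics/side14.png

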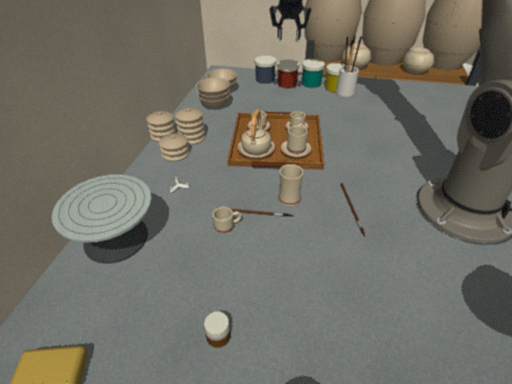

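All four pieces stand upright and centred, at (256,140), (298,138), (260,120) and (298,120) in the side view. The mug and tumbler have not moved, and the arm is clear and still.

```bash
python3 -c "
from station import *
print(hand_in())"
```

```text
the job is handed in; nothing more can be done
None
```

I set the tea set on the tray and handed it in at about 35 s of the 125 s allowed; the hand-in gave no verdict. The teapot is in the large dish, the pouring cup in the middle saucer, and one small cup in each small saucer.

**Centring:** In the last top view, each piece was about 1–2 mm from the centre of its dish. The dishes were within about 1–2 mm of where they started. All four pieces looked upright, and the arm was clear of everything and still.

**Mug and tumbler:** Both showed within about 3 mm of their starting positions, which is within the measuring error.

**Checks that disagreed:**
- **Side view:** Its outline fits for partly hidden pieces were poor and up to about 7 mm off. One of them put a small cup about 20 mm from its place.
- **Network points:** A few differed from the top-view fits by up to 8 mm, and one named the mug as the dish. I went by the clean top-view fits, the pictures and the tool positions at release.

**Contact force:** The pouring cup pressed its saucer with about 31 N for a moment before I let go. That was the highest force reading I saw.

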